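# Lock the router-table throat ring with the pin spanner

### The arm

A 6-joint arm with a two-finger parallel gripper is mounted at the origin on a cart in front of the work surface, level with it; the furniture and walls round the work are solid. World frame = base frame: x ahead of the robot, y to its left, z up, the work surface at z = 0. Lengths are in m, angles in rad, forces in N, time in s.
With the tool pointing down it reaches from about 0.425 to 0.95 m from the base axis. Payload 3.5 kg.
Tool frame: the origin (TCP) lies on the centre line of the jaws, within the pads' length; the fingertips stand 14 mm ahead of it and the grasp point (between the pads) lies 5 mm behind it (tips_ahead is the distance from the TCP to the fingertips, in m); y points along the fingers, z is the direction in which the jaws open and shut, and the axes are right-handed (so a half turn about y gives the same grasp; the last joint's range is limited). The gripper opens to 85 mm and grips with 20 to 120 N. Pads are 22 mm wide; open, the fingers measure 114 mm over their backs; the gripper's body (76 mm by 85 mm) begins 54 mm behind the grasp point. The pads swing forward as they close: fully open they stand 13 mm farther back than shut.
Start: joints at [-1.394, 0.286, 1.577, -0, 1.279, -0.15], TCP at [0.217, -0.639, 0.245] pointing down, gripper open.
Joint ranges: [-2.77, 2.77], [-0.9, 2.22], [0.21, 2.48], [-1.53, 4.67], [0.24, 2.81], [-2.84, 2.84]. Speed limits (rad/s): [2.79, 2.79, 3.14, 3.14, 3.14, 3.14].

### API

Orientations are given as a unit quaternion [x, y, z, w].
In Python, from plant import get_state, read_camera, sign_off, tips_ahead gives the robot as it stands.
- The arm moves only by the tool send_rows, never from a script. Its argument "plan" is a list of rows, each a list of 2 entries, a list of its own where there are three numbers: the shift along the tool's x, y, z in units of 12 cm (1.0 is 12 cm), then the turn, a rotation vector about the tool's x, y, z in units of 360 degrees (1.0 is 360 degrees). In form: [[[tx, ty, tz], [rx, ry, rz]], ...]. A call has 1 to 12 rows; each row shifts and turns the commanded pose from where the row before left it, along the tool's axes as they then stand; what a row does not reach is not made up. A row lasts 1/10 s, in which the tool goes at most 50 mm and 8.59 degrees, less where a joint would pass 70% of its speed; a pose out of reach is approached as far as the arm can. A call with a number of a shift or a turn outside -1 to 1 is refused whole. A call with a gripper value outside its range is refused whole. "gripper" is the closure, from 0 (fully open) to 1 (shut), set as the call begins (left out, the last holds). The fingers move at their own pace and stop on an object; "grip_force" is the grip in N (left out, the last holds). Time passes only in rows, so rows that do not move let the fingers close. It gives the time, the measured TCP pose, the force and the opening at its end, in the units of the state.
- get_state(): the state, without advancing time (a new reading comes with each control period).
- read_camera(name): name is "side" or "top" or "wrist"; returns a dict with "img" (480x640x3 uint8, blue, green, red), "fx", "fy", "cx", "cy" (pixels), "D" ([k1, k2, p1, p2, k3] as OpenCV has them; the pictures are not rectified), "world_from_camera" (4x4, takes a point from camera to world coordinates); the wrist camera has in their place "mount" (4x4, takes a point from camera to tool coordinates, whose origin is the TCP and whose axes are the tool frame's). Camera axes: x right, y down, z forward; pixel columns grow to the right and rows downward; lengths in m; the calibration is good to about 2 mm. A picture is of the moment at which its call begins: read the wrist's pose just before it. There is no depth.
- sign_off(): hands the job in, once; it reports no verdict.
The state is a dict: "time": time; "qpos": joint angles; "dq": joint speeds; "joint_efforts": joint torques, N m; "eef_pos": TCP position; "tcp_rot": TCP orientation; "contact_force": force on the tool from outside, world axes, zero at the start; "wrist_torque": the same for the moment, N m; "opening": opening from 0.0 (shut) to 1.0 (fully open).
Only numpy, scipy, OpenCV 4.12 (cv2) and the standard library are available. Lean on these libraries where they do the work, as an engineer would, in place of code of your own. Each camera call takes 0.05 s, during which the arm holds its last target. There are 200 camera calls.

### The job

Take the orange-handled two-pin spanner from its wooden cradle, set both of its pins fully down into the two holes of the aluminium throat ring on the router plate, and only then turn the ring clockwise (seen from above) until it comes up against its stop, the black line at the green mark. Turn the ring with the spanner only, not with the gripper, then lay the spanner back in the middle of its cradle as you found it, upright with both pins down in the slot.

Things in the scene. Friction and masses are not known exactly. Their poses are not given: they have to be found in the camera images.
- spanner_grip (a point): Centre of the spanner's orange upright grip, 64 mm long (x), 20 thick (y, pinch across it), 44 high (z up). It stands midway on a dark steel bar 108 long (x), 28 wide, 8 thick, with round ends; the bar's underside is 30 mm below this point. Two pins point down from the bar. Alike when turned half round. About 0.22 kg, loose, at first upright in the cradle.
- pin_a (a point): Tip of the spanner's pin at +x of the spanner: 40 mm along x from the middle, 13 mm below the bar's underside (43 mm below spanner_grip). Each pin is 10 mm in diameter, 13 mm long, its last 4 mm tapering to 5 mm.
- pin_b (a point): Tip of the other pin, 40 mm along -x; the same otherwise.
- ring_center (a point): Centre of the throat ring's top face, on its turning axis, 52 mm above the bench. Aluminium ring, 112 mm across, opening 52, 16 thick, on a grey plate 156 mm square on a plywood riser 160 square (plate top 36 mm above the bench, fixed). x points to hole_a and turns with the ring; z up. Nothing in the opening stands higher than 47 mm.
- hole_a (a point): Centre of the mouth of one spanner hole in the ring's top face: a round hole 14 mm in diameter, right through the 16 mm ring, 40 mm from the axis along +x of the ring. Either pin may go into either hole.
- hole_b (a point): The same for the other hole, 40 mm along -x.
- throat_ring (a joint): Angle of the ring, rad. It grows as the ring turns clockwise seen from above, from 0 (black line at the red mark, unlocked) to 0.9 (line at the green mark, locked, rigid stop). Friction of about 0.15 N m holds it where it is left. It starts between 0 and 0.3.
- cradle_seat (a point): Middle of the cradle's top face, 30 mm above the bench. A wooden block fixed to the bench, 150 mm long (x), 64 wide, with a slot 20 wide and 20 deep along all of x, open at the ends. The spanner's bar rests on the rails beside the slot, its pins hang in the slot. z up.
Not all that is in view belongs to the job. What is shaped like the part that bears spanner_grip but blue or pink is not meant. What is shaped like the part that bears cradle_seat but pink is not meant.

How it is judged:
By the outcome, as a careful person would: the job done as asked, in the order asked, and still so for the second after the job is handed in, with the robot touching nothing.
It also fails if it takes over 54 s, if anything falls off the work surface, if the arm or the gripper's body presses on something with over 40 N, if the wrist force passes 120 N, or if a joint passes its speed limit or range.

## Working session

There is one attempt and no reset: what is moved stays moved. The work goes in short steps, Python scripts to look and compute and a tool call to move; the robot and the scene stay as the last step left them, time stands still between calls to the robot, and variables do not carry over. Pictures are saved under pics/ and viewed, about 8 in all and at most 12, crops included, and the job is handed in when it is done.

Besides the shell and the picture viewer there is one more tool, called after "Emit:" as name([rows], argument=value, ...), one row to a line, values as JSON. send_rows: Moves the arm, as the interface text tells. Its arguments: {"type":"object","properties":{"plan":{"type":"array"},"gripper":{"type":"number"},"grip_force":{"type":"number"}},"required":["plan"]}

```bash
mkdir -p pics; ls
cat > h.py <<'E'
import numpy as np, cv2
from scipy.spatial.transform import Rotation as R
from plant import get_state, read_camera, sign_off, tips_ahead
def T(s):
    M=np.eye(4); M[:3,:3]=R.from_quat(s['tcp_rot']).as_matrix(); M[:3,3]=s['eef_pos']; return M
def cam(n):
    s=get_state(); c=read_camera(n)
    c['W']=T(s)@np.array(c['mount']) if n=='wrist' else np.array(c['world_from_camera'])
    c['K']=np.array([[c['fx'],0,c['cx']],[0,c['fy'],c['cy']],[0,0,1.]]); return c
def ray(c,uv):
    p=cv2.undistortPoints(np.array([[uv]],float),c['K'],np.array(c['D'],float))[0,0]
    return c['W'][:3,3], c['W'][:3,:3]@np.array([p[0],p[1],1])
def onz(c,uv,z):
    o,d=ray(c,uv); return o+d*(z-o[2])/d[2]
def proj(c,P):
    I=np.linalg.inv(c['W']); return cv2.projectPoints(np.atleast_2d(P).astype(float),cv2.Rodrigues(I[:3,:3])[0],I[:3,3],c['K'],np.array(c['D'],float))[0][:,0]
E
python3 - <<'E'
from h import *
s=get_state(); print(s, tips_ahead); print(T(s).round(3))
for n in ('top','side'):
    c=cam(n); cv2.imwrite(f'pics/{n}0.png',c['img']); print(n,c['W'].round(3),c['fx'])
c=read_camera('wrist');print(np.array(c['mount']).round(3),c['fx']); cv2.imwrite('pics/w0.png',c['img'])
E
```

```text
pics
{'time': 0.0, 'qpos': array([-1.39398936e+00,  2.87182462e-01,  1.57816790e+00, -1.01442654e-05,
        1.27860362e+00, -1.49987759e-01]), 'dq': array([-0.00104715,  0.00026414, -0.0005272 , -0.00024942,  0.00112621,
       -0.00023083]), 'joint_efforts': array([-3.48090889e-04, -4.05979156e+01, -2.92627430e+01, -1.34341963e-04,
        5.98694067e-03, -4.92468274e-06]), 'eef_pos': array([ 0.21660417, -0.638646  ,  0.24394087]), 'tcp_rot': array([-0.11504152,  0.69852243, -0.69685296,  0.11501226]), 'contact_force': array([ 0.28589438, -1.13276047, -0.56758225]), 'wrist_torque': array([-0.01405904,  0.02530543, -0.01685803]), 'opening': 0.9989203497624994} 0.014
[[-0.947 -0.     0.321  0.217]
 [-0.321  0.002 -0.947 -0.639]
 [-0.    -1.    -0.002  0.244]
 [ 0.     0.     0.     1.   ]]
top [[ 0.019 -0.989  0.147  0.346]
 [-1.    -0.017  0.02  -0.095]
 [-0.017 -0.148 -0.989  1.069]
 [ 0.     0.     0.     1.   ]] 542.7894631729546
side [[ 0.999  0.016 -0.031  0.511]
 [ 0.035 -0.559  0.828 -0.795]
 [-0.004 -0.829 -0.56   0.546]
 [ 0.     0.     0.     1.   ]] 470.5539452290374
[[ 0.     0.946  0.325 -0.084]
 [ 0.    -0.325  0.946 -0.129]
 [ 1.    -0.    -0.    -0.001]
 [ 0.     0.     0.     1.   ]] 363.6320657326218
```

View pics/top0.png

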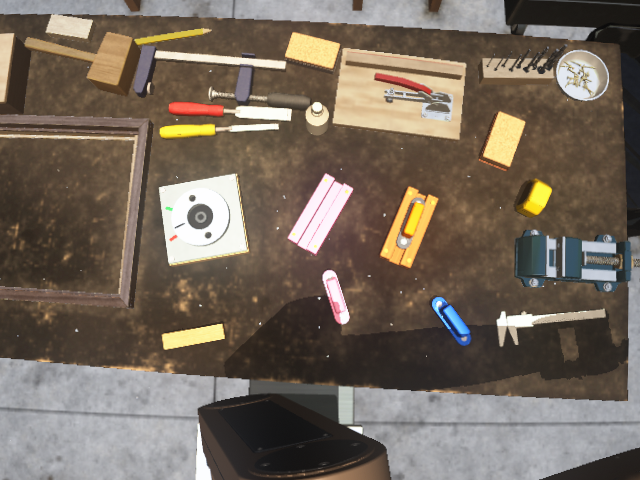

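View pics/side0.png

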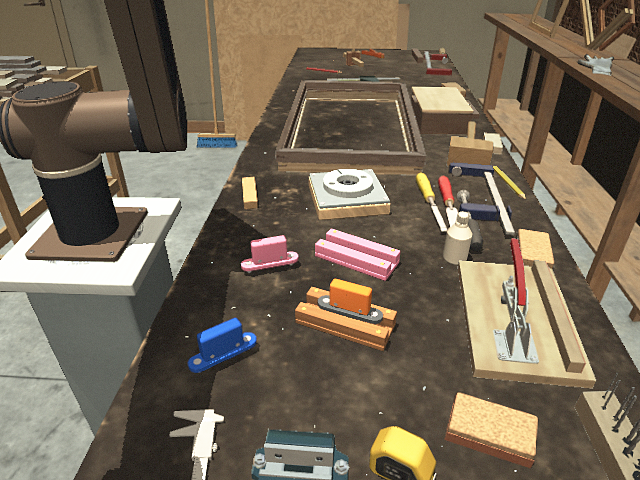

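The top view shows three spanner-shaped items: orange at (413,220), pink at (336,297) and blue at (451,320). It also shows two cradles: brown-orange at (409,228) and pink at (321,214). The job's pair is the orange spanner in the wooden cradle. The ring is at (201,216), with the red mark near (172,238) and the green mark near (168,209). One enlarged crop will confirm this.

Run:
```python
from h import *
c=cam('top'); im=c['img']
a=cv2.resize(im[175:280,365:455],None,fx=4.4,fy=4.4,interpolation=cv2.INTER_CUBIC)
b=cv2.resize(im[165:270,155:250],None,fx=4.2,fy=4.4,interpolation=cv2.INTER_CUBIC)
cv2.imwrite('pics/crop1.png',np.hstack([a,b]))
hsv=cv2.cvtColor(im,cv2.COLOR_BGR2HSV)
for p in [(415,215),(413,222),(395,250),(425,195),(400,235)]: print(p,im[p[1],p[0]],hsv[p[1],p[0]])
for uv,z in [((413,220),.082),((409,228),.03),((201,216),.052)]: print(uv,onz(c,uv,z).round(4))
```

```text
(415, 215) [ 50 236 254] [ 27 205 254]
(413, 222) [ 53 238 254] [ 28 202 254]
(395, 250) [ 94 196 253] [ 19 160 253]
(425, 195) [ 55  86 123] [ 14 141 123]
(400, 235) [174 185 197] [ 14  30 197]
(413, 220) [ 0.5385 -0.2434  0.082 ]
(409, 228) [ 0.5327 -0.2433  0.03  ]
(201, 216) [0.5457 0.1586 0.052 ]
```

View pics/crop1.png

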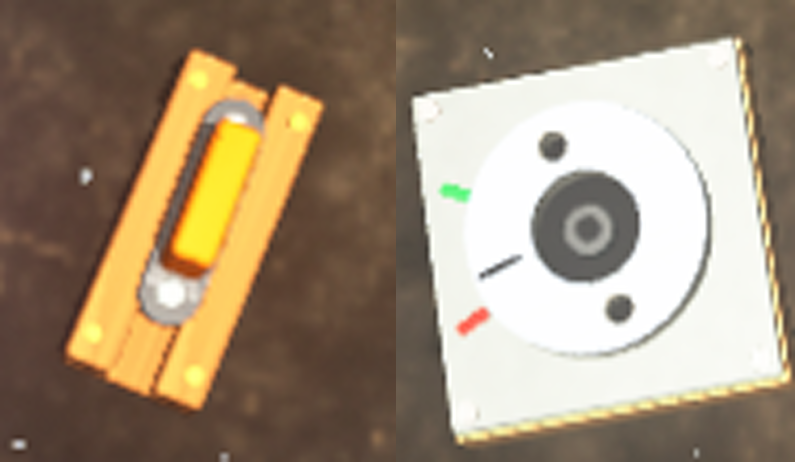

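The crop confirms it: the orange spanner sits in the wooden cradle. The ring's black line is between the red and green marks, nearer red, and its holes are near (192,198) and (208,235). Next come the coarse numbers.

Run:
```python
from h import *
c=cam('top'); im=c['img']; hsv=cv2.cvtColor(im,cv2.COLOR_BGR2HSV)
m=cv2.inRange(hsv,(24,150,200),(32,255,255)); m[:, :390]=0; m[:,440:]=0; m[:190]=0;m[260:]=0
k=max(cv2.findContours(m,0,1)[0],key=cv2.contourArea); r=cv2.minAreaRect(k); print('grip',r)
P=np.array([onz(c,p,.082) for p in cv2.boxPoints(r)]); print(P.mean(0),P[:,:2])
def ax(a,b): d=a-b; return np.degrees(np.arctan2(d[1],d[0]))
a,b=onz(c,(419.5,200),.038),onz(c,(403.6,246.6),.038); print('bar ends',a,b,np.linalg.norm(a-b),(a+b)/2,ax(a,b))
q=[(155+0,0)]
cr=[(195,50),(322,103),(200,408),(68,357)]
C=np.array([onz(c,(365+x/4.4,175+y/4.4),.03) for x,y in cr]); print('cradle',C.mean(0),ax(C[0],C[3]),ax(C[1],C[2]),np.linalg.norm(C[0]-C[3]),np.linalg.norm(C[0]-C[1]))
H=[onz(c,(155+(x-396)/4.2,165+y/4.4),.052) for x,y in [(552,146),(619,308)]]; print('holes',H,np.linalg.norm(H[0]-H[1]),(H[0]+H[1])/2,ax(H[0],H[1]))
w=155+(588-396)/4.2,165+226/4.4
print('ring ctr',onz(c,w,.052))
for n,x,y in [('line',480,276),('green',455,192),('red',473,321)]:
  p=onz(c,(155+(x-396)/4.2,165+y/4.4),.044); d=p-onz(c,w,.052); print(n,np.degrees(np.arctan2(d[1],d[0])))
```

```text
grip ((414.0836486816406, 218.1197052001953), (8.25971794128418, 31.01443099975586), 21.370620727539062)
[ 0.54217172 -0.24548987  0.082     ] [[ 0.51744727 -0.22771834]
 [ 0.57232205 -0.24902884]
 [ 0.56685393 -0.26331661]
 [ 0.51206363 -0.24189571]]
bar ends [ 0.58688646 -0.26299679  0.038     ] [ 0.49483439 -0.23165843  0.038     ] 0.0972402961334449 [ 0.54086042 -0.24732761  0.038     ] -18.8007158214355
cradle [ 0.5350983  -0.24487023  0.03      ] -22.08070771845502 -21.91153407550309 0.15023123780825368 0.06119943610060367
holes [array([0.58064132, 0.17798793, 0.052     ]), array([0.50889067, 0.14290533, 0.052     ])] 0.07986828913246168 [0.54476599 0.16044663 0.052     ] 26.056394247477
ring ctr [0.54499381 0.15916742 0.052     ]
line 112.7697483709649
green 76.22390525910885
red 127.9539856025377
```

```bash
cat >> h.py <<'E'
def go(xyz,axis,z0=None):
    """shift in tool axes (12cm units), then turn about tool y (revs) so spanner axis (= -tool x) points at axis deg"""
    s=get_state(); M=T(s); d=M[:3,:3].T@(np.array(xyz)-M[:3,3])/.12
    # full target: tool y down, tool x opposite to axis
    a=np.radians(axis); x=-np.array([np.cos(a),np.sin(a),0]); y=np.array([0,0,-1.]); G=np.c_[x,y,np.cross(x,y)]
    rv=R.from_matrix(M[:3,:3].T@G).as_rotvec()/(2*np.pi)
    print('shift',d.round(3),'turn',rv.round(4),'rows',np.abs(d).max()/.3, 't',s['time'])
E
python3 -c "
from h import *
go([.541,-.246,.18],-22)"
```

```text
shift [-3.611  0.541 -2.233] turn [0.0002 0.1131 0.    ] rows 12.03676463938648 t 0.25
```

Emit:
send_rows([
  [[-0.3,0,-0.186],[0,0,0]],
  [[-0.3,0,-0.186],[0,0,0]],
  [[-0.3,0,-0.186],[0,0,0]],
  [[-0.3,0,-0.186],[0,0,0]],
  [[-0.3,0,-0.186],[0,0,0]],
  [[-0.3,0,-0.186],[0,0,0]],
  [[-0.3,0,-0.186],[0,0,0]],
  [[-0.3,0.1,-0.186],[0,0,0]],
  [[-0.3,0.1,-0.186],[0,0,0]],
  [[-0.3,0.1,-0.186],[0,0,0]],
  [[-0.3,0.1,-0.186],[0,0,0]],
  [[-0.3,0.14,-0.186],[0,0,0]],
], gripper=0)

```text
time: 1.45
eef_pos: [0.5412, -0.2457, 0.181]
tcp_rot: [0.114, -0.697, 0.698, -0.116]
contact_force: [-0.3, -0.3, -0.0]
opening: 0.998
```

Emit:
send_rows([
  [[0,0,0],[0,0.0226,0]],
  [[0,0,0],[0,0.0226,0]],
  [[0,0,0],[0,0.0226,0]],
  [[0,0,0],[0,0.0226,0]],
  [[0,0,0],[0,0.0226,0]],
  [[0,0,0],[0,0,0]],
  [[0,0,0],[0,0,0]],
])

```text
time: 2.15
eef_pos: [0.5398, -0.2469, 0.1805]
tcp_rot: [0.134, 0.694, -0.694, -0.134]
contact_force: [0.1, 0.2, -0.2]
opening: 0.997
```

```bash
python3 -c "
from h import *
go([.541,-.246,.18],-22)
c=cam('wrist'); cv2.imwrite('pics/w1.png',c['img']); print(c['W'].round(3)); np.save('w1.npy',c['W'])
print(proj(c,[[.5422,-.2455,.082],[.535,-.245,.03]]))
"
```

```text
shift [-0.007  0.004 -0.011] turn [0.     0.0006 0.    ] rows 0.03501686149851718 t 2.15
[[-0.371 -0.878 -0.302  0.618]
 [-0.928  0.351  0.12  -0.277]
 [ 0.     0.325 -0.946  0.309]
 [ 0.     0.     0.     1.   ]]
[[316.15612287 248.89548425]
 [319.22983344 234.99076654]]
```

View pics/w1.png

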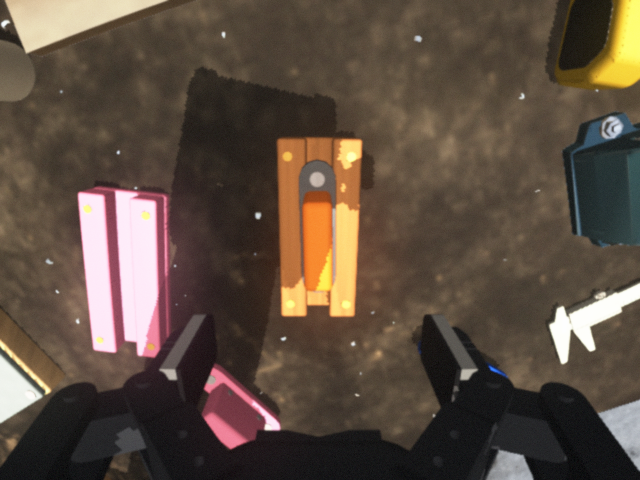

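The wrist view shows the grip centred at about (317,249), as predicted, and the cradle axis is vertical in the image. The alignment is good, so I'll descend and grasp.

Emit:
send_rows([
  [[0,0.2,-0.005],[0,0,0]],
  [[0,0.2,-0.005],[0,0,0]],
  [[0,0.2,0],[0,0,0]],
  [[0,0.2,0],[0,0,0]],
  [[0,0.2,0],[0,0,0]],
  [[0,0,0],[0,0,0]],
])

```text
time: 2.8
eef_pos: [0.5378, -0.2442, 0.0566]
tcp_rot: [0.132, 0.695, -0.693, -0.137]
contact_force: [0.2, -0.3, -0.2]
opening: 1.001
```

Emit:
send_rows([
  [[0,0,0],[0,0,0]],
  [[0,0,0],[0,0,0]],
  [[0,0,0],[0,0,0]],
  [[0,0,0],[0,0,0]],
  [[0,0,0],[0,0,0]],
  [[0,0,0],[0,0,0]],
  [[0,0,0],[0,0,0]],
  [[0,0,0],[0,0,0]],
  [[0,0,0],[0,0,0]],
  [[0,0,0],[0,0,0]],
], gripper=1, grip_force=70)

```text
time: 3.8
eef_pos: [0.541, -0.2462, 0.0618]
tcp_rot: [-0.135, -0.694, 0.694, 0.134]
contact_force: [0.1, -0.3, 6.0]
opening: 0.224
```

Emit:
send_rows([
  [[0,-0.1,0],[0,0,0]],
  [[0,-0.2,0],[0,0,0]],
  [[0,-0.2,0],[0,0,0]],
  [[0,-0.2,0],[0,0,0]],
  [[0,-0.2,0],[0,0,0]],
  [[0,-0.1,0],[0,0,0]],
  [[0,0,0],[0,0,0]],
  [[0,0,0],[0,0,0]],
  [[0,0,0],[0,0,0]],
])

```text
time: 4.7
eef_pos: [0.5393, -0.2451, 0.1784]
tcp_rot: [0.133, 0.695, -0.694, -0.136]
contact_force: [-0.3, -0.1, -2.2]
opening: 0.224
```

```bash
python3 -c "
from h import *
for i in range(4):
  s=get_state(); print(s['eef_pos'].round(4),s['contact_force'].round(1),s['wrist_torque'].round(2))
  c=cam('wrist'); 
b=cam('side');b2=cam('top')
P=s['eef_pos'];print(proj(b,P),proj(b2,P))
u,v=proj(b,P)[0].astype(int)
A=cv2.resize(c['img'],(600,450)); B=cv2.resize(b['img'][v-40:v+60,max(u-50,0):u+50],(200,200),interpolation=2)
B2=np.zeros((450,200,3),np.uint8); B2[:200]=B
u,v=proj(b2,P)[0].astype(int); B2[210:410]=cv2.resize(b2['img'][v-50:v+50,u-50:u+50],(200,200))
cv2.imwrite('pics/w2.png',np.hstack([A,B2]))
cv2.imwrite('pics/w2raw.png',c['img']);np.save('w2.npy',c['W'])
go([.545,.160,.16],26)
"
```

```text
[ 0.5393 -0.2451  0.1784] [-0.3 -0.1 -2.2] [-0.06  0.03  0.03]
[ 0.5394 -0.2452  0.1784] [ 0.7  0.3 -2.5] [ 0.02  0.05 -0.  ]
[ 0.5395 -0.2453  0.1787] [ 0.9 -0.2 -1.7] [-0.02 -0.02  0.06]
[ 0.5397 -0.2454  0.179 ] [-0.2  0.3 -2.1] [ 0.01 -0.01 -0.01]
[[352.42744046 232.46119215]] [[422.81962778 208.33950567]]
shift [ 1.226  0.168 -3.151] turn [ 1.000e-04 -1.332e-01  1.000e-04] rows 10.502289785918101 t 5.0
```

View pics/w2.png

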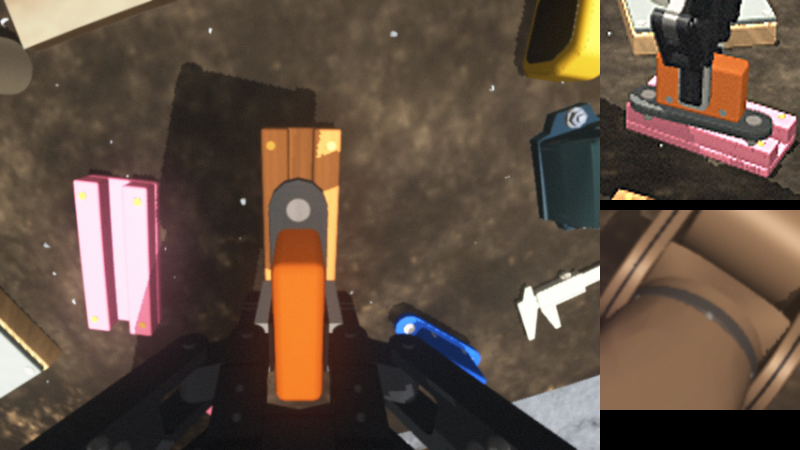

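The spanner is held upright and centred in the jaws. The bar-end rivet is at raw (318,224). I'll move above the ring and estimate the along-bar offset.

Emit:
send_rows([
  [[0.11,0,-0.287],[0,0,0]],
  [[0.11,0,-0.287],[0,0,0]],
  [[0.11,0,-0.287],[0,0,0]],
  [[0.11,0,-0.287],[0,0,0]],
  [[0.11,0,-0.287],[0,0,0]],
  [[0.11,0,-0.287],[0,0,0]],
  [[0.11,0,-0.287],[0,0,0]],
  [[0.11,0,-0.287],[0,0,0]],
  [[0.11,0,-0.287],[0,0,0]],
  [[0.12,0,-0.287],[0,0,0]],
  [[0.12,0,-0.287],[0,0,0]],
])

```text
time: 6.1
eef_pos: [0.5449, 0.1623, 0.1806]
tcp_rot: [0.135, 0.694, -0.694, -0.135]
contact_force: [0.6, -0.1, -2.9]
opening: 0.224
```

Emit:
send_rows([
  [[0,0,0],[0,-0.0222,0]],
  [[0,0,0],[0,-0.0222,0]],
  [[0,0,0],[0,-0.0222,0]],
  [[0,0,0],[0,-0.0222,0]],
  [[0,0,0],[0,-0.0222,0]],
  [[0,0,0],[0,-0.0222,0]],
  [[0,0,0],[0,0,0]],
  [[0,0,0],[0,0,0]],
  [[0,0,0],[0,0,0]],
])

```text
time: 7.0
eef_pos: [0.5451, 0.1608, 0.1805]
tcp_rot: [-0.158, 0.689, -0.689, 0.158]
contact_force: [0.2, -0.7, -1.0]
opening: 0.224
```

```bash
python3 -c "
from h import *
c=read_camera('wrist'); c['W']=np.array(c['mount']);c['K']=np.array([[c['fx'],0,c['cx']],[0,c['fy'],c['cy']],[0,0,1.]])
for uv in [(317.9,224),(317.9,191)]:
  o,d=ray(c,uv); print('tool',[(o+d*(y-o[1])/d[1]).round(4) for y in (.0215,.0235,.0255)])
s=get_state(); print(s['eef_pos'],s['contact_force'])
c=cam('wrist'); go([.545,.160,.16],26)
cv2.imwrite('pics/w3.png',c['img']);
cv2.imwrite('pics/w3v.png',cv2.resize(c['img'],(800,600)))
print(proj(c,[[.5806,.178,.052],[.5089,.1429,.052],[.545,.16,.052]]))
"
```

```text
tool [array([-0.0415,  0.0215, -0.0006]), array([-0.0409,  0.0235, -0.0006]), array([-0.0403,  0.0255, -0.0006])]
tool [array([-0.0558,  0.0215, -0.0006]), array([-0.0554,  0.0235, -0.0006]), array([-0.055 ,  0.0255, -0.0006])]
[0.54506648 0.16073271 0.18051308] [ 0.43957317  0.07041745 -1.09768183]
shift [0.003 0.171 0.005] turn [ 0.     -0.0002 -0.    ] rows 0.5703271252272564 t 7.1
[[318.90432049 185.29218416]
 [319.17558912 287.22439136]
 [319.73778816 238.63968233]]
```

View pics/w3v.png

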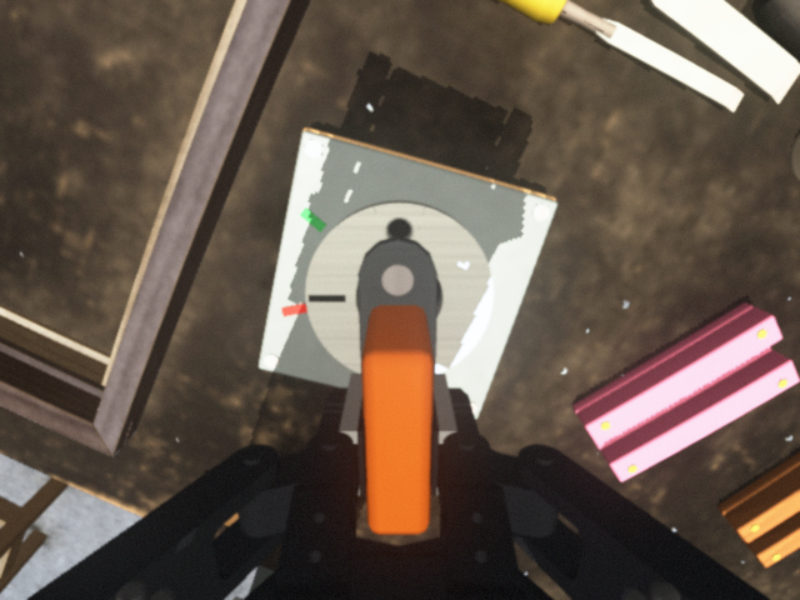

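The hole is at raw (319,184), against (319,185) predicted, and the spanner offset along the bar is about the same. It's aligned well within clearance, so I'll lower it gently.

Emit:
send_rows([
  [[0,0.15,0],[0,0,0]],
  [[0,0.17,0],[0,0,0]],
  [[0,0.17,0],[0,0,0]],
  [[0,0.13,0],[0,0,0]],
  [[0,0.03,0],[0,0,0]],
  [[0,0.03,0],[0,0,0]],
  [[0,0.03,0],[0,0,0]],
  [[0,0,0],[0,0,0]],
  [[0,0,0],[0,0,0]],
])

```text
time: 8.0
eef_pos: [0.5455, 0.1608, 0.0961]
tcp_rot: [0.159, -0.689, 0.689, -0.159]
contact_force: [0.5, 0.4, -1.2]
opening: 0.226
```

Emit:
send_rows([
  [[0,0.02,0],[0,0,0]],
  [[0,0.02,0],[0,0,0]],
  [[0,0.02,0],[0,0,0]],
  [[0,0.02,0],[0,0,0]],
  [[0,0,0],[0,0,0]],
  [[0,0,0],[0,0,0]],
])

```text
time: 8.6
eef_pos: [0.545, 0.1607, 0.0856]
tcp_rot: [-0.159, 0.689, -0.689, 0.159]
contact_force: [-0.8, -0.1, -1.6]
opening: 0.223
```

Both pins are entering freely at z=0.0856. I'll continue to contact.

Emit:
send_rows([
  [[0,0.01,0],[0,0,0]],
  [[0,0.01,0],[0,0,0]],
  [[0,0.01,0],[0,0,0]],
  [[0,0,0],[0,0,0]],
  [[0,0,0],[0,0,0]],
])

```text
time: 9.1
eef_pos: [0.5455, 0.1608, 0.0837]
tcp_rot: [0.159, -0.689, 0.689, -0.159]
contact_force: [-2.3, -1.1, 6.5]
opening: 0.226
```

```bash
python3 -c "
from h import *
for i in range(3):
  s=get_state(); print(s['eef_pos'].round(4),s['contact_force'].round(1),s['wrist_torque'].round(2)); c=cam('side')
u,v=proj(c,s['eef_pos'])[0].astype(int)
cv2.imwrite('pics/s4.png',cv2.resize(c['img'][v-50:v+50,u-65:u+65],None,fx=5,fy=5,interpolation=2))
"
```

```text
[0.5455 0.1608 0.0837] [-2.3 -1.1  6.5] [-0.01  0.45  0.05]
[0.5456 0.1608 0.0838] [-3.8 -1.5  5.6] [0.03 0.48 0.06]
[0.5456 0.1608 0.0838] [-2.4 -0.9  6.9] [ 0.01  0.47 -0.02]
```

View pics/s4.png

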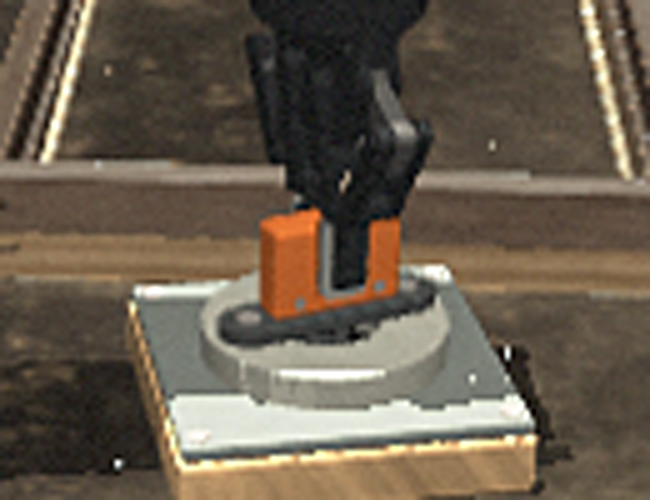

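The pins are in and the bar is on the ring, with contact at the expected height. I'll press a little more so it is fully seated, then turn clockwise.

Emit:
send_rows([
  [[0,0.01,0],[0,0,0]],
  [[0,0,0],[0,0,0]],
  [[0,0,0],[0,0,0]],
])

```text
time: 9.55
eef_pos: [0.5457, 0.1608, 0.0837]
tcp_rot: [0.159, -0.689, 0.689, -0.159]
contact_force: [-5.8, -1.6, 11.3]
opening: 0.228
```

Emit:
send_rows([
  [[0,0,0],[0,0.008,0]],
  [[0,0,0],[0,0.008,0]],
  [[0,0,0],[0,0.008,0]],
  [[0,0,0],[0,0.008,0]],
  [[0,0,0],[0,0.008,0]],
  [[0,0,0],[0,0,0]],
])

```text
time: 10.15
eef_pos: [0.546, 0.1606, 0.0838]
tcp_rot: [0.071, -0.703, 0.704, -0.072]
contact_force: [-4.7, -3.3, 11.3]
opening: 0.224
```

```bash
cat > st.py <<'E'
from h import *
s=get_state(); x=-T(s)[:3,0]; print(s['time'],s['eef_pos'].round(4),s['contact_force'].round(1),s['wrist_torque'].round(2),'axis',np.degrees(np.arctan2(x[1],x[0])).round(2),'down',T(s)[:3,1].round(4))
E
python3 st.py
```

```text
10.15 [0.546  0.1606 0.0838] [-4.7 -3.3 11.3] [-0.29  0.77 -0.18] axis 11.56 down [ 1.1e-03 -6.0e-04 -1.0e+00]
```

Emit:
send_rows([
  [[0.005,0,0],[0,0.008,0]],
  [[0.005,0,0],[0,0.008,0]],
  [[0,0,0],[0,0.008,0]],
  [[0,0,0],[0,0.008,0]],
  [[0,0,0],[0,0.008,0]],
  [[0,0,0],[0,0.008,0]],
  [[0,0,0],[0,0.008,0]],
  [[0,0,0],[0,0,0]],
])

```text
time: 10.95
eef_pos: [0.546, 0.1601, 0.0838]
tcp_rot: [-0.055, -0.705, 0.705, 0.051]
contact_force: [-1.6, -2.1, 6.4]
opening: 0.225
```

```bash
python3 st.py
```

```text
10.95 [0.546  0.1601 0.0838] [-1.6 -2.1  6.4] [-0.36  0.31 -0.09] axis -8.59 down [ 4.3e-03 -8.0e-04 -1.0e+00]
```

Emit:
send_rows([
  [[0,0.005,0],[0,0.005,0]],
  [[0,0,0],[0,0.005,0]],
  [[0,0,0],[0,0,0]],
  [[0,0,0],[0,0,0]],
])

```text
time: 11.35
eef_pos: [0.546, 0.1601, 0.0837]
tcp_rot: [-0.076, -0.703, 0.703, 0.073]
contact_force: [-2.8, -3.2, 10.5]
opening: 0.222
```

```bash
python3 st.py
```

```text
11.35 [0.546  0.1601 0.0837] [-2.8 -3.2 10.5] [-0.42  0.63 -0.07] axis -12.16 down [ 0.0039 -0.001  -1.    ]
```

Emit:
send_rows([
  [[0,0,0],[0,0.005,0]],
  [[0,0,0],[0,0.005,0]],
  [[0,0,0],[0,0,0]],
  [[0,0,0],[0,0,0]],
])

```text
time: 11.75
eef_pos: [0.546, 0.16, 0.0837]
tcp_rot: [-0.098, -0.7, 0.701, 0.096]
contact_force: [-1.6, -3.4, 10.3]
opening: 0.225
```

```bash
python3 st.py; python3 -c "
from h import *
c=cam('wrist'); cv2.imwrite('pics/w5.png',c['img'][60:360,120:520])"
```

```text
11.75 [0.546  0.16   0.0837] [-1.6 -3.4 10.3] [-0.46  0.56 -0.09] axis -15.76 down [ 0.0038 -0.0012 -1.    ]
```

View pics/w5.png

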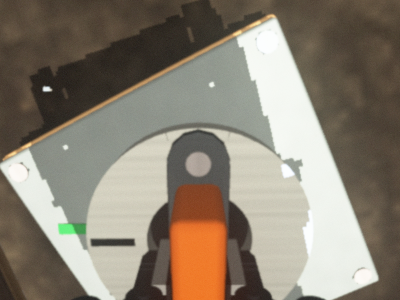

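The black line at crop (112,243) is still about 5–6° short of the green mark at (72,229). I'll continue until the torque rises.

Emit:
send_rows([
  [[0,0,0],[0,0.005,0]],
  [[0,0,0],[0,0.005,0]],
  [[0,0,0],[0,0,0]],
  [[0,0,0],[0,0,0]],
])

```text
time: 12.2
eef_pos: [0.5454, 0.1599, 0.0837]
tcp_rot: [-0.117, -0.696, 0.699, 0.115]
contact_force: [-4.5, -3.8, 11.8]
opening: 0.224
```

```bash
python3 st.py
```

```text
12.2 [0.5454 0.1599 0.0837] [-4.5 -3.8 11.8] [-0.47  0.85  1.33] axis -18.88 down [ 0.0026 -0.0037 -1.    ]
```

Emit:
send_rows([
  [[0,0,0],[0,0.005,0]],
  [[0,0,0],[0,0.003,0]],
  [[0,0,0],[0,0,0]],
  [[0,0,0],[0,0,0]],
])

```text
time: 12.6
eef_pos: [0.5453, 0.1599, 0.0838]
tcp_rot: [-0.134, -0.693, 0.696, 0.131]
contact_force: [-4.5, -3.6, 11.8]
opening: 0.227
```

```bash
python3 st.py
```

```text
12.6 [0.5453 0.1599 0.0838] [-4.5 -3.6 11.8] [-0.43  0.78  1.74] axis -21.61 down [ 0.0027 -0.0045 -1.    ]
```

The z-torque jumped from about 0 to 1.3 and then 1.7 N·m, so the ring is at its stop. I'll check line against mark numerically, fitting the line and mark as coloured blobs.

```bash
python3 -c "
from h import *
c=cam('wrist'); im=c['img']; hsv=cv2.cvtColor(im,cv2.COLOR_BGR2HSV)
ctr=np.array([.545,.160,0])
g=cv2.inRange(hsv,(50,120,80),(80,255,255)); g[:, :100]=0
k=max(cv2.findContours(g,0,1)[0],key=cv2.contourArea); m=cv2.moments(k); G=(m['m10']/m['m00'],m['m01']/m['m00']); pg=onz(c,G,.036)
# black line pixels: dark, within ring annulus on +y side
v,u=np.nonzero(hsv[...,2]<70); P=np.array([onz(c,(a,b),.052) for a,b in zip(u,v)]); d=P-ctr; r=np.hypot(d[:,0],d[:,1]); a=np.degrees(np.arctan2(d[:,1],d[:,0]))
s=(r>.034)&(r<.05)&(a>55)&(a<115)
print('green',G,np.degrees(np.arctan2(pg[1]-ctr[1],pg[0]-ctr[0])),'line',s.sum(),np.median(a[s]),a[s].min(),a[s].max())
cv2.imwrite('pics/w6.png',im[60:360,120:520])"
```

```text
green (192.12863849765256, 299.2450704225352) 75.43368788792394 line 524 107.04841441274 73.4845834754431 114.96928226545883
```

View pics/w6.png

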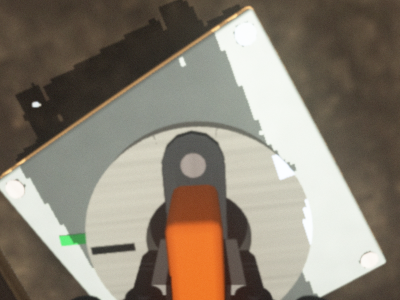

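```bash
python3 -c "
from h import *
c=cam('wrist'); ctr=np.array([.545,.160,0])
for n,uv,z in [('line out',(213,310),.052),('line in',(255,306),.052),('green c',(192,299),.036),('green o',(180,300),.036),('green i',(205,298),.036)]:
  p=onz(c,uv,z);d=p-ctr; print(n,p.round(4),np.hypot(*d[:2]).round(4),np.degrees(np.arctan2(d[1],d[0])).round(2))
"; python3 st.py
```

```text
line out [0.5589 0.212  0.052 ] 0.0538 75.01
line in [0.5532 0.1914 0.052 ] 0.0324 75.26
green c [0.5628 0.2278 0.036 ] 0.0701 75.29
green o [0.5647 0.2343 0.036 ] 0.0769 75.16
green i [0.5607 0.2208 0.036 ] 0.0628 75.5
12.7 [0.5453 0.1599 0.0838] [-5.1 -3.  12.5] [-0.49  0.81  1.74] axis -21.61 down [ 0.0027 -0.0045 -1.    ]
```

The line is at 75.1° and the green mark at 75.3°, so the ring is at its stop. I'll relieve the torque within the pin play, then lift.

Emit:
send_rows([
  [[0,0,0],[0,-0.004,0]],
  [[0,0,0],[0,-0.004,0]],
  [[0,0,0],[0,0,0]],
  [[0,0,0],[0,0,0]],
])

```text
time: 13.1
eef_pos: [0.5453, 0.1599, 0.0837]
tcp_rot: [-0.119, -0.697, 0.698, 0.117]
contact_force: [-4.7, -4.2, 12.4]
opening: 0.22
```

```bash
python3 st.py
```

```text
13.1 [0.5453 0.1599 0.0837] [-4.7 -4.2 12.4] [-0.52  0.78  0.18] axis -19.25 down [ 0.0021 -0.0021 -1.    ]
```

Emit:
send_rows([
  [[0,0,0],[0,-0.004,0]],
  [[0,-0.03,0],[0,0,0]],
  [[0,-0.03,0],[0,0,0]],
  [[0,-0.05,0],[0,0,0]],
  [[0,-0.06,0],[0,0,0]],
  [[0,-0.1,0],[0,0,0]],
  [[0,-0.2,0],[0,0,0]],
  [[0,-0.2,0],[0,0,0]],
  [[0,-0.14,0],[0,0,0]],
  [[0,0,0],[0,0,0]],
  [[0,0,0],[0,0,0]],
])

```text
time: 14.2
eef_pos: [0.5439, 0.1607, 0.1779]
tcp_rot: [0.11, 0.699, -0.698, -0.11]
contact_force: [-0.8, -0.1, -2.9]
opening: 0.224
```

```bash
python3 st.py; python3 -c "
from h import *
c=cam('wrist'); im=c['img']; cv2.imwrite('pics/w7.png',im)
ctr=np.array([.545,.160,0])
go([.535,-.245,.18],-22)
cv2.imwrite('pics/w7v.png',cv2.resize(im,(800,600)))
print('proj ring holes@-11.7, line/green 75', [proj(c,ctr+[.04*np.cos(np.radians(-11.7)),.04*np.sin(np.radians(-11.7)),.052])])"
```

```text
14.2 [0.5439 0.1607 0.1779] [-0.8 -0.1 -2.9] [-0.    0.06  0.04] axis -17.92 down [ 8.e-04  3.e-04 -1.e+00]
shift [-0.974 -0.026  3.237] turn [-0.0001  0.0113  0.0002] rows 10.789013471553083 t 14.25
proj ring holes@-11.7, line/green 75 [array([[313.63719652, 183.12323173]])]
```

View pics/w7v.png

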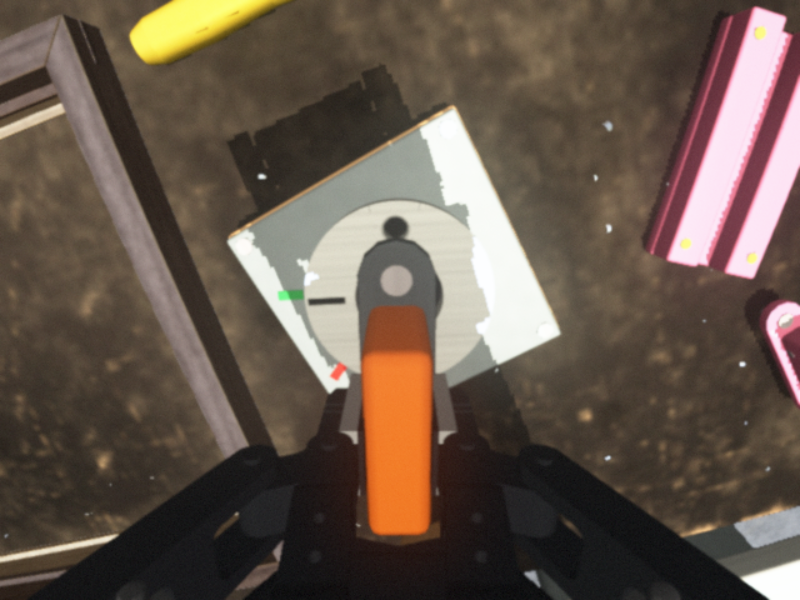

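The ring stays at the green mark: line at (326,301), green at (290,295). The spanner's pose in the grip is unchanged, with the rivet at raw (318,225). I'll compute the cradle centre from the earlier wrist view too.

```bash
python3 -c "
from h import *
c=cam('wrist'); c['W']=np.load('w1.npy')
C=np.array([onz(c,p,.03) for p in [(277.5,139),(361.5,139),(355.5,317),(281.5,317)]]); print(C.mean(0),np.linalg.norm(C[0]-C[3]),np.linalg.norm(C[0]-C[1])); d=C[0]-C[3]; e=C[1]-C[2]; print(np.degrees(np.arctan2(d[1],d[0])),np.degrees(np.arctan2(e[1],e[0])))
p=onz(c,(317,180),.038);print('rivet->spanner centre0',p-.04*np.array([np.cos(np.radians(-22)),np.sin(np.radians(-22)),0]))"
```

```text
[ 0.53487077 -0.2447185   0.03      ] 0.15015702050138574 0.06239933148098509
-22.5184134247524 -21.610092827463106
rivet->spanner centre0 [ 0.54085693 -0.24532821  0.038     ]
```

Emit:
send_rows([
  [[-0.089,0,0.294],[0,0,0]],
  [[-0.089,0,0.294],[0,0,0]],
  [[-0.089,0,0.294],[0,0,0]],
  [[-0.089,0,0.294],[0,0,0]],
  [[-0.089,0,0.294],[0,0,0]],
  [[-0.089,0,0.294],[0,0,0]],
  [[-0.089,0,0.294],[0,0,0]],
  [[-0.089,0,0.294],[0,0,0]],
  [[-0.089,0,0.294],[0,0,0]],
  [[-0.089,0,0.294],[0,0,0]],
  [[-0.089,0,0.294],[0,0,0]],
])

```text
time: 15.4
eef_pos: [0.5353, -0.2459, 0.1758]
tcp_rot: [0.109, 0.699, -0.698, -0.111]
contact_force: [1.0, -0.3, -2.5]
opening: 0.222
```

Emit:
send_rows([
  [[0,0,0],[0,0.0113,0]],
  [[0,0,0],[0,0,0]],
  [[0,0,0],[0,0,0]],
  [[0,0,0],[0,0,0]],
])

```text
time: 15.8
eef_pos: [0.536, -0.2439, 0.1768]
tcp_rot: [0.134, 0.695, -0.694, -0.135]
contact_force: [0.2, 0.5, -1.2]
opening: 0.224
```

```bash
python3 st.py; python3 -c "
from h import *
go([.5345,-.245,.07],-22)
c=cam('wrist'); cv2.imwrite('pics/w8.png',c['img'])"
```

```text
15.8 [ 0.536  -0.2439  0.1768] [ 0.2  0.5 -1.2] [-0.04  0.01 -0.01] axis -21.88 down [-0.0012  0.001  -1.    ]
shift [0.007 0.89  0.014] turn [0.0001 0.0003 0.0002] rows 2.9653569450931827 t 15.8
```

View pics/w8.png

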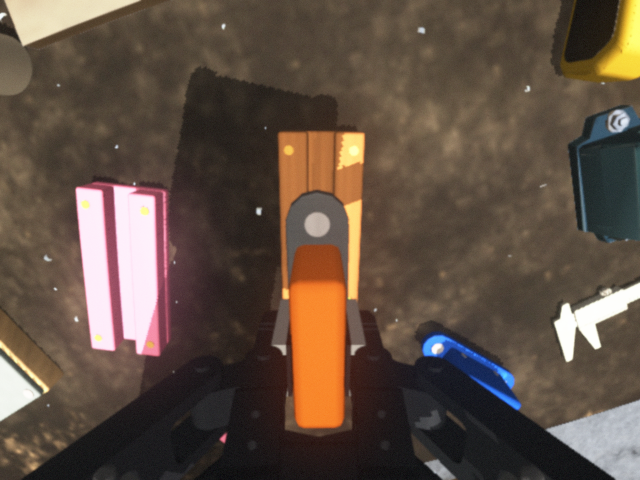

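The rivet is at (317,223) and the cradle slot spans about (308–335, 132), so a small lateral shift is needed before lowering.

Emit:
send_rows([
  [[0.014,0,0.014],[0,0,0]],
  [[0,0.15,0],[0,0,0]],
  [[0,0.2,0],[0,0,0]],
  [[0,0.2,0],[0,0,0]],
  [[0,0.15,0],[0,0,0]],
  [[0,0.08,0],[0,0,0]],
  [[0,0.05,0],[0,0,0]],
  [[0,0.05,0],[0,0,0]],
  [[0,0.03,0],[0,0,0]],
  [[0,0,0],[0,0,0]],
  [[0,0,0],[0,0,0]],
])

```text
time: 16.95
eef_pos: [0.5344, -0.246, 0.069]
tcp_rot: [-0.135, -0.694, 0.694, 0.135]
contact_force: [-0.6, -0.8, -2.8]
opening: 0.223
```

```bash
python3 st.py
```

```text
16.95 [ 0.5344 -0.246   0.069 ] [-0.6 -0.8 -2.8] [0.04 0.05 0.03] axis -21.99 down [ 9.e-04 -6.e-04 -1.e+00]
```

Emit:
send_rows([
  [[0,0.02,-0.008],[0,0,0]],
  [[0,0.02,0],[0,0,0]],
  [[0,0.01,0],[0,0,0]],
  [[0,0.01,0],[0,0,0]],
  [[0,0.005,0],[0,0,0]],
  [[0,0,0],[0,0,0]],
  [[0,0,0],[0,0,0]],
])

```text
time: 17.65
eef_pos: [0.5347, -0.2451, 0.0618]
tcp_rot: [-0.135, -0.694, 0.694, 0.135]
contact_force: [-3.1, 1.2, 4.5]
opening: 0.225
```

```bash
python3 st.py
```

```text
17.65 [ 0.5347 -0.2451  0.0618] [-3.1  1.2  4.5] [0.26 0.36 0.  ] axis -21.98 down [ 3.e-04 -3.e-04 -1.e+00]
```

Seated, with contact at the expected height. I'll open the gripper and retreat upward.

Emit:
send_rows([
  [[0,0,0],[0,0,0]],
  [[0,0,0],[0,0,0]],
  [[0,0,0],[0,0,0]],
  [[0,0,0],[0,0,0]],
  [[0,0,0],[0,0,0]],
  [[0,0,0],[0,0,0]],
  [[0,0,0],[0,0,0]],
  [[0,0,0],[0,0,0]],
], gripper=0)

```text
time: 18.45
eef_pos: [0.5344, -0.2449, 0.0605]
tcp_rot: [0.135, 0.694, -0.694, -0.135]
contact_force: [0.1, 1.0, -0.4]
opening: 0.997
```

Emit:
send_rows([
  [[0,-0.1,0],[0,0,0]],
  [[0,-0.2,0],[0,0,0]],
  [[0,-0.2,0],[0,0,0]],
  [[0,-0.2,0],[0,0,0]],
  [[0,-0.2,0],[0,0,0]],
  [[0,-0.1,0],[0,0,0]],
  [[0,0,0],[0,0,0]],
  [[0,0,0],[0,0,0]],
  [[0,0,0],[0,0,0]],
])

```text
time: 19.35
eef_pos: [0.5336, -0.2443, 0.1788]
tcp_rot: [0.134, 0.695, -0.694, -0.136]
contact_force: [-0.2, 0.2, -0.8]
opening: 1.005
```

```bash
python3 st.py; python3 -c "
from h import *
c=cam('wrist'); b=cam('side'); 
B=cv2.resize(b['img'][150:360,180:430],(400,336),interpolation=2); A=c['img'][90:426,170:570]
cv2.imwrite('pics/f9.png',np.hstack([A,B])); print(proj(c,[[.535,-.2448,.03],[.535,-.2448,.082]]))"
```

```text
19.35 [ 0.5336 -0.2443  0.1788] [-0.2  0.2 -0.8] [ 0.    0.   -0.02] axis -21.99 down [-0.0026  0.0018 -1.    ]
[[319.15961215 227.11640824]
 [319.34130062 249.64920305]]
```

View pics/f9.png

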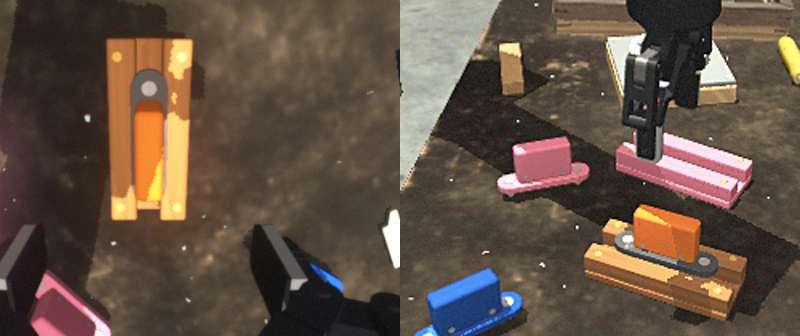

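The spanner stands upright in the cradle with the bar on both rails; its rivet is at raw (319,178). One last numeric check before handing in.

```bash
python3 -c "
from h import *
c=cam('wrist'); a=np.radians(-22); u=np.array([np.cos(a),np.sin(a),0])
S=onz(c,(319,178),.038)-.04*u
C=np.mean([onz(c,p,.03) for p in [(277,129),(363,129),(356,309),(280,309)]],0); d=(S-C); print('spanner-cradle along',d@u,'across',d@[-u[1],u[0],0],S,C)
t=cam('top'); im=t['img']; H=cv2.cvtColor(im,cv2.COLOR_BGR2HSV); ctr=np.array([.545,.160,0])
v,w=np.nonzero(H[165:270,155:250,2]<130); P=np.array([onz(t,(x+155,y+165),.052) for x,y in zip(w,v)])-ctr; r=np.hypot(P[:,0],P[:,1]); g=np.degrees(np.arctan2(P[:,1],P[:,0])); s=(r>.034)&(r<.05)&(g>50)&(g<150); print('line angle top',s.sum(),np.median(g[s]) if s.any() else None)
sign_off()"
```

```text
spanner-cradle along -0.0004060403648265585 across -2.3509019011812545e-05 [ 0.53540562 -0.24482023  0.038     ] [ 0.5357909  -0.24495054  0.03      ]
line angle top 8 74.43458136762074
the job is handed in; nothing more can be done
```

The job is done and handed in at about 19.5 s. I took the orange spanner from its cradle, set both pins fully into the ring holes, turned the ring clockwise to its stop, and laid the spanner back in its cradle.

- **Pins seated:** the bar met the ring at the expected height (TCP z 0.0837 m) with light contact before any turning.
- **Ring at stop:** the z-torque jumped from about 0 to 1.7 N·m. The wrist view put the black line at 75.1° and the green mark at 75.3°. After I lifted away, the top view read the line at 74.4°, from only 8 pixels.
- **Spanner returned:** it is upright with the bar on both rails and the pins in the slot. It sits within 0.5 mm of the cradle's middle, and the gripper is open and clear above it.
- **Forces:** the highest contact force I read was about 13 N, well under the 40 N limit.

None of the checks failed. The line reached the green mark only after I turned the spanner about 8° further than I first estimated; I put this down to pin play and slip or flex in the grip.

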